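# Build a graded absorber stack in the counter's sample drawer

### The arm

A 6-joint arm with a two-finger parallel gripper is mounted at the origin on a cart in front of the work surface, level with it; the furniture and walls round the work are solid. World frame = base frame: x ahead of the robot, y to its left, z up, the work surface at z = 0. Lengths are in m, angles in rad, forces in N, time in s.
With the tool pointing down it reaches from about 0.275 to 0.75 m from the base axis. Payload 10.2 kg.
Tool frame: the origin (TCP) lies on the centre line of the jaws, within the pads' length; the fingertips stand 8 mm ahead of it and the grasp point (between the pads) lies 11 mm behind it (r.nose_length is the distance from the TCP to the fingertips, in m); z points along the fingers, y is the line along which they close (so a half turn about z gives the same grasp; the last joint's range is limited). The gripper opens to 88 mm and grips with 3 to 60 N. Pads are 18 mm wide; open, the fingers measure 123 mm over their backs; the gripper's body (75 mm by 187 mm) begins 45 mm behind the grasp point.
Start: joints at [-1.555, 0.313, 1.498, -0, 1.331, -0.223], TCP at [0.124, -0.51, 0.247] pointing down, gripper open.
Joint ranges: [-2.94, 2.94], [-0.97, 2.17], [0.19, 2.56], [-1.23, 4.37], [0.02, 3.11], [-2.88, 2.88]. Speed limits (rad/s): [2.39, 2.39, 3.01, 3.14, 3.14, 3.14].

### API

Orientations are given as a 3x3 rotation matrix whose columns are the frame's x, y, z axes.
In Python, from plant import r gives the robot as it stands. The module is installed in compiled form; this text tells all that it offers. Calls block until the motion is done:
- r.movep(position, orientation): joint-space move of the TCP to a pose.
- r.move_straight(position, frame=None, velocity=0.15, force_limit=None): straight line of the TCP; frame=None keeps the orientation; velocity is the mean speed in m/s. With force_limit (N) it stops when the force on the tool has changed by that much, and returns True; else False.
- r.move_joints(angles): joint-space move.
- r.move_gripper(opening): finger opening in m; the grip force is fixed at half the most; returns when the fingers have stopped.
- r.sleep(seconds).
- r.inverse_kinematics(position, orientation): joint angles nearest the present ones, or None.
- r.read_camera(name): name is "scene" or "top"; returns (picture, depth): 400x640x3 uint8, red, green, blue; 400x640 float32, m along the optical axis (not along the pixel's ray), 0 where there is no reading.
- r.camera_info(name): a dict with "fx", "fy", "cx", "cy" (pixels), "R" (3x3) and "t" (3): a world point X has camera coordinates R X + t. Camera axes: x right, y down, z forward; pixel columns grow to the right and rows downward; lengths in m; the calibration is good to about 2 mm. A picture is of the moment at which its call begins. camera_info takes no time and is no camera call.
A pose or a line that the arm cannot do raises r.IKError and nothing moves.
- r.job_done(): hands the job in; it is judged then, once.
Trained networks look in the newest picture that a camera, given by its name, has taken for a name from the list of things; names that differ only in an ending like _2 or _b are one class to them, and where a whole thing is asked for, a point or a joint stands for the part that bears it (a point fixed in the world has none). Each returns a list of dicts, best first, with "p" (0 to 1); they miss things now and then, are a little off and sometimes report something else, mostly with a low value. They report only what shows in the picture. A call takes as long as a camera call. They do not tell look-alikes from the thing itself.
- r.cut_out(camera, thing): "mask" (400x640 bool, what is visible of it) and "bbox" ([centre column, centre row, width, height] in pixels, round what is visible of it).
Readings, each from a call of its own:
- r.get_time_s(): time.
- r.get_joints(): joint angles.
- r.get_qvel(): joint speeds.
- r.get_joint_efforts(): joint torques, N m.
- r.get_tcp_pos(): TCP position.
- r.get_tool_rot(): TCP orientation.
- r.get_wrist_force(): force on the tool from outside, world axes, zero at the start.
- r.get_wrist_torque(): the same for the moment, N m.
- r.get_width(): finger opening in m.
- r.get_finger_force(): force on a finger pad.
Only numpy, scipy, OpenCV 4.12 (cv2) and the standard library are available. Lean on these libraries where they do the work, as an engineer would, in place of code of your own. Each camera call takes 0.05 s, during which the arm holds its last target. There are 200 camera calls.

### The job

Pull the counter's sample drawer right out, lay the copper absorber disc flat on its round plate and the aluminium disc flat on top of it, both pushed up against the two upright pins so that they sit centred, then push the drawer fully home. The discs stand on edge in the rack: let each one down gently, keeping hold or support of it until it is nearly flat, never letting it fall over with a slap. Leave the dark lead disc in its rack and do not disturb the flask, the brass weight or the brown bottle.

Things in the scene. Friction and masses are not known exactly. Their poses are not given: they have to be found in the camera images.
- counter: low white and grey box, 160 wide, 162 deep, 80 high, with a grey cylindrical detector shield on top (reaching 160 over the worktop); fixed. Origin: under the middle of its front face; x points to its back, z up. Its drawer is below; over the drawer front is an open mouth whose lintel is 54 over the worktop.
- drawer (a joint): sample drawer of the counter, value in m: 0 = fully home, 0.135 = right out at its stop; it slides along the counter's -x with firm friction (about 14 N) and stays where it is left.
- drawer_handle (a point): middle of the drawer's bow handle: a horizontal dark round bar, 10 in diameter, 80 long along y, 37 over the worktop, 44 in front of the front panel (free gap behind the bar 39). x points into the counter, y along the bar, z up. Moves with the drawer.
- plate_centre (a point): centre of the top of the drawer's round grey plate (92 in diameter, top 24 over the worktop, 9 over the drawer floor). x points into the counter, z up. Two steel pins, 8 in diameter, 25 tall, at x 35, y +-30: a disc of 84 touching both is centred here. Handle bar at x -130; inside of front panel at x -76, its top 12.5 over the plate; side walls y +-66; drawer out: counter's face at x 55.
- rack: light wooden rack, 164 x 80 mm, 46 high, fixed to the worktop; three slots 55 apart along its x axis, at x = -55, 0 and +55, each with one disc standing on edge on two rods between two 46 high wooden walls (gap 12.5). Origin: centre of its underside; y runs along the slots, z up.
- copper_disc: copper-coloured absorber disc, 84 in diameter, 10 thick, about 0.5 kg. Origin at its centre, x along its axis. At the start it stands on edge in one of the slots (which one varies), its centre 56 and its top 98 over the worktop.
- aluminium_disc: bright aluminium absorber disc, 84 in diameter, 10 thick, about 0.15 kg. Origin at its centre, x along its axis. At the start on edge in another slot.
- lead_disc: dark grey lead absorber disc, 84 in diameter, 10 thick, origin at its centre, x along its axis. Stays in its slot.
- flask: small conical glass flask with pink content, 64 in diameter, 107 tall, origin under its centre. To be left alone.
- brass_weight: small brass weight, 26 in diameter, 36 tall, origin under its centre. To be left alone.
- amber_bottle: brown glass bottle with a black cap, 58 in diameter, 127 tall, origin under its centre. To be left alone.
Things that resemble listed ones, but are neither listed nor needed, are in the scene too. Leave any green look-alike of the aluminium_disc alone.

How it is judged:
On the way, in this order (a step that is already met when the one before it is completed fails the run):
1. the drawer is drawn out at least 125 mm (value of joint drawer above 0.125 m), for 0.2 s.
2. with the drawer still out (at least 100 mm), the copper disc lies flat on the plate, within 20 mm of its centre (value of joint drawer above 0.1 m and horizontal distance between copper_disc and plate_centre below 0.02 m and angle between the x axis of copper_disc and the z axis of plate_centre, either way round below 0.06 rad and z of copper_disc in the frame of plate_centre below 0.0075 m), for 0.2 s.
3. with the drawer still out (at least 100 mm), the aluminium disc lies flat on the copper disc and both are within 3 mm of the plate's centre line (value of joint drawer above 0.1 m and horizontal distance between each of copper_disc, aluminium_disc and plate_centre below 0.003 m and z of aluminium_disc in the frame of plate_centre between 0.0125 and 0.0175 m and angle between the x axis of aluminium_disc and the z axis of plate_centre, either way round below 0.06 rad), for 0.2 s.
At the end, for the whole second after the job is handed in: The drawer is home (within 5 mm); the copper disc lies flat (within 3.5 degrees) on the plate and the aluminium disc flat on the copper disc, each centred on the plate within 3 mm and at rest; the lead disc still stands in its slot (within 15 mm) (value of joint drawer below 0.005 m and horizontal distance between each of copper_disc, aluminium_disc and plate_centre below 0.003 m and z of copper_disc in the frame of plate_centre below 0.0075 m and z of aluminium_disc in the frame of plate_centre between 0.0125 and 0.0175 m and angle between the x axis of each of copper_disc, aluminium_disc and the z axis of plate_centre, either way round below 0.06 rad and linear speed of each of copper_disc, aluminium_disc below 0.02 m/s and distance of lead_disc from where it was at the start of the episode below 0.015 m); the robot touches nothing.
It fails at once if the lead disc leaves its slot (moved more than 25 mm) (distance of lead_disc from where it was at the start of the episode above 0.025 m).
It fails at once if the flask, the brass weight or the brown bottle is moved more than 30 mm (distance of any of flask, brass_weight, amber_bottle from where it was at the start of the episode above 0.03 m).
It fails at once if a disc is dropped or let slap down (it turns faster than 11 rad/s, as when its rim falls freely from more than about 25 mm) (angular speed of any of copper_disc, aluminium_disc above 11 rad/s).
It also fails if it takes over 72 s, if anything falls off the work surface, if the arm or the gripper's body presses on something with over 40 N, if the wrist force passes 120 N, or if a joint passes its speed limit or range.

## Working session

There is one attempt and no reset: what is moved stays moved. The work goes in short steps, each a Python script; the robot and the scene stay as the last script left them, time stands still between calls to the robot, and variables do not carry over. Pictures are saved under pics/ and viewed, at most 12 in all, crops included, and the job is handed in when it is done.

```bash
mkdir -p pics; ls; python3 - <<'E'
from plant import r
import cv2,numpy as np
for c in ("scene","top"):
    im,d=r.read_camera(c); cv2.imwrite(f"pics/{c}0.png",im[:,:,::-1]); np.savez(f"{c}0.npz",im=im,d=d)
    k=r.camera_info(c); print(c,k)
    for n in ("counter","drawer","drawer_handle","plate_centre","rack","copper_disc","aluminium_disc","lead_disc","flask","brass_weight","amber_bottle"):
        for o in r.cut_out(c,n)[:3]:
            m=o["mask"]&(d>0); v,u=np.nonzero(m); z=d[m]
            P=np.stack([(u-k["cx"])/k["fx"]*z,(v-k["cy"])/k["fy"]*z,z],1)
            W=(P-k["t"])@k["R"]
            print(n,round(o["p"],2),np.round(o["bbox"]),m.sum(),np.round(np.median(W,0),3) if len(W) else "",np.round(np.percentile(W,[2,98],axis=0),3).tolist() if len(W) else "", im[m].mean(0).round() if len(W) else "")
print(r.get_time_s())
E
```

```text
pics
scene {'fx': 398.78502234851277, 'fy': 398.78502234851277, 'cx': 314.24836530898494, 'cy': 198.22487272055318, 'R': array([[-0.7661093 , -0.64269498, -0.00443935],
       [-0.41452762,  0.49938282, -0.76077832],
       [ 0.49116534, -0.58099911, -0.64899664]]), 't': array([0.21676052, 0.46015501, 0.44965775])}
counter 0.79 [345. 187.  39.  91.] 2259 [ 0.539 -0.411  0.08 ] [[0.497, -0.474, 0.013], [0.624, -0.333, 0.152]] [130. 128. 120.]
counter 0.41 [223. 224.  41.  25.] 755 [ 0.652 -0.154  0.073] [[0.623, -0.18, 0.001], [0.705, -0.125, 0.098]] [121.  83.  62.]
drawer 0.86 [340. 222.  21.  25.] 293 [ 0.516 -0.359  0.017] [[0.278, -0.397, 0.011], [0.542, -0.036, 0.403]] [136. 133. 127.]
drawer 0.71 [224. 225.  42.  24.] 744 [ 0.652 -0.155  0.072] [[0.624, -0.213, 0.001], [0.684, -0.127, 0.098]] [123.  84.  63.]
drawer_handle 0.7 [338. 223.  13.  22.] 278 [ 0.517 -0.362  0.016] [[0.493, -0.397, 0.012], [0.542, -0.329, 0.037]] [138. 135. 129.]
plate_centre 0.63 [339. 221.  17.  21.] 274 [ 0.517 -0.362  0.017] [[0.492, -0.397, 0.012], [0.542, -0.328, 0.038]] [138. 135. 129.]
plate_c
[... 2603 characters left out ...]
8, 0.001], [0.491, -0.051, 0.084]] [ 71. 115.  69.]
aluminium_disc 0.63 [225. 189.  21.  28.] 127 [ 0.585 -0.078  0.088] [[0.558, -0.101, 0.051], [0.612, -0.056, 0.1]] [150. 148. 138.]
lead_disc 0.55 [242. 180.  26.  24.] 136 [ 0.618 -0.121  0.089] [[0.592, -0.143, 0.042], [0.649, -0.096, 0.098]] [84. 78. 70.]
flask 0.67 [320. 146.  21.  25.] 370 [ 0.712 -0.327  0.041] [[0.693, -0.352, 0.012], [0.742, -0.3, 0.107]] [205. 173. 163.]
brass_weight 0.62 [251. 257.   6.   9.] 78 [ 0.412 -0.149  0.024] [[0.4, -0.159, 0.007], [0.422, -0.136, 0.038]] [178. 153. 109.]
amber_bottle 0.91 [436. 240.  27.  22.] 472 [ 0.467 -0.636  0.088] [[0.44, -0.665, 0.013], [0.493, -0.62, 0.128]] [127.  97.  65.]
1.2
```

View pictures.

```bash
python3 - <<'E'
import cv2,numpy as np
a=cv2.imread("pics/scene0.png")[110:360,170:430]; b=cv2.imread("pics/top0.png")[110:310,180:460]
a=cv2.resize(a,None,fx=1.6,fy=1.6,interpolation=3);b=cv2.resize(b,None,fx=1.4,fy=1.4,interpolation=3)
a=cv2.copyMakeBorder(a,0,0,0,0,0); h=max(a.shape[0],b.shape[0])
f=lambda i:cv2.copyMakeBorder(i,0,h-i.shape[0],0,0,0)
o=np.hstack([f(a),f(b)])[:, :800]; print(o.shape); cv2.imwrite("pics/both.png",np.hstack([f(a)])) ; cv2.imwrite("pics/two.png",o)
E
```

```text
(400, 800, 3)
```

View pics/two.png

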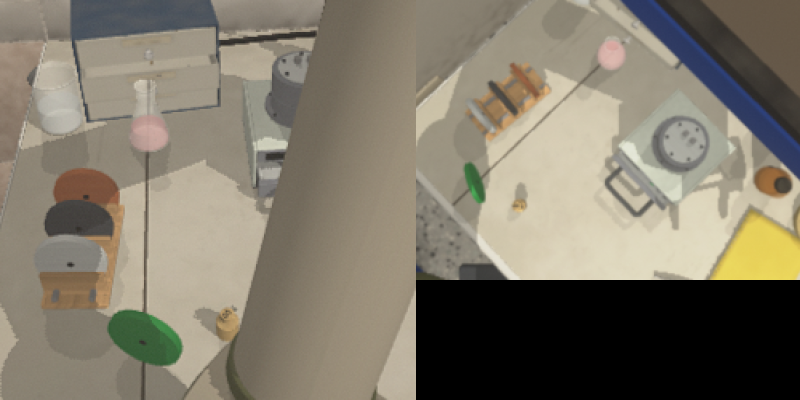

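View pics/top0.png

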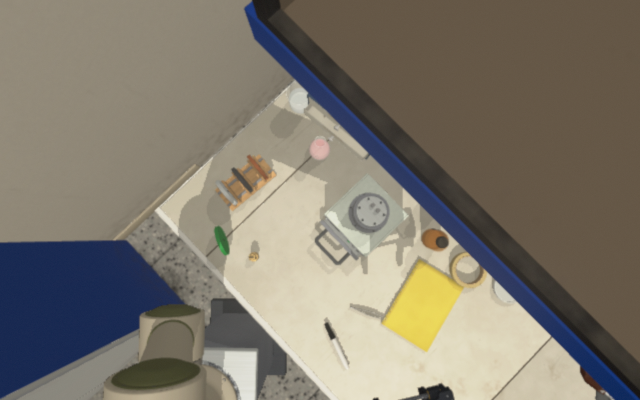

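```bash
cat > geo.py <<'E'
import numpy as np,cv2
from plant import r
def cloud(c,d):
    k=r.camera_info(c); v,u=np.indices(d.shape); z=d
    P=np.stack([(u-k["cx"])/k["fx"]*z,(v-k["cy"])/k["fy"]*z,z],-1)
    W=(P-k["t"])@k["R"]; W[d<=0]=np.nan; return W
E
python3 - <<'E'
from geo import *
r_=lambda a:np.round(a,4).tolist()
for c in ("top","scene"):
    f=np.load(c+"0.npz"); W=cloud(c,f["d"]); im=f["im"].astype(int)
    x,y,z=W[...,0],W[...,1],W[...,2]
    def rect(m):
        p=(W[m][:,:2]*1000).astype(np.float32); R=cv2.minAreaRect(p); return np.round(R[0],1),np.round(R[1],1),round(R[2],2),len(p)
    near=(x>.38)&(x<.66)&(y>-.57)&(y<-.3)
    print(c,"top plane",rect(near&(abs(z-.08)<.005)))
    print(" handle",rect((x>.38)&(x<.5)&(y>-.45)&(y<-.3)&(abs(z-.039)<.007)))
    print(" shield",rect(near&(abs(z-.152)<.012)))
    print(" rack",rect((x>.53)&(x<.72)&(y>-.22)&(y<-.02)&(abs(z-.045)<.004)))
    for n in ("copper_disc","aluminium_disc","lead_disc"):
        for o in r.cut_out(c,n)[:2]:
            m=o["mask"]&np.isfinite(x)&(z>.05)&(z<.102); p=W[m]
            q=p-np.median(p,0); p=p[np.linalg.norm(q,axis=1)<.06]
            if len(p)<20: continue
            # face plane fit restricted to horizontal normal (RANSAC-ish by median residual)
            R=cv2.minAreaRect((p[:,:2]*1000).astype(np.float32))
            L=cv2.fitLine((p[:,:2]*1000).astype(np.float32),cv2.DIST_HUBER,0,.01,.01).ravel()
            print(" ",n,len(p),np.round(R[0],1),np.round(R[1],1),"line",np.round(L,3),"yaw",np.degrees(np.arctan2(L[1],L[0])).round(1),"zmax",p[:,2].max().round(4))
W=cloud("top",np.load("top0.npz")["d"])
for u,v in((450,100),(300,30),(350,100),(340,130),(150,120),(180,300),(60,300),(420,300),(265,15),(400,190),(560,350)): print(u,v,r_(W[v,u]))
print(r.get_time_s())
E
```

```text
top top plane (array([ 529.7, -456. ]), array([160.1, 163.9]), 44.36, 2356)
 handle (array([ 437.5, -375. ]), array([128.6,  58.6]), 45.85, 370)
 shield (array([ 534.6, -461.1]), array([88.5, 89.7]), 45.72, 1034)
 rack (array([ 621.1, -117. ]), array([ 77.9, 134.2]), 40.83, 291)
  copper_disc 106 [ 655.9 -159.5] [75.9  9.9] line [ 7.67000e-01  6.41000e-01  6.53229e+02 -1.62219e+02] yaw 39.9 zmax 0.1014
  aluminium_disc 176 [454.9 -63.5] [81.  11.3] line [ 9.36000e-01  3.52000e-01  4.55257e+02 -6.67690e+01] yaw 20.6 zmax 0.0875
  aluminium_disc 126 [585.1 -76.5] [74.8  8.7] line [  0.771   0.637 585.479 -78.845] yaw 39.5 zmax 0.1012
  lead_disc 129 [ 620.  -118.3] [77.3  9.8] line [   0.768    0.64   618.802 -120.674] yaw 39.8 zmax 0.0999
scene top plane (array([ 564.4, -418. ]), array([ 58.8, 167.2]), 44.45, 864)
 handle (array([ 495.9, -344.5]), array([14.5,  8.4]), 85.17, 22)
 shield (array([ 551.7, -449.5]), array([49.2, 92.7]), 24.39, 439)
 rack (array([ 615.4, -106.8]), array([ 81.1, 120.9]), 40.49, 432)
  copper_disc 679 [ 655.6 -154.6] [82.7 14.7] line [ 7.6100e-01  6.4900e-01  6.5271e+02 -1.5194e+02] yaw 40.5 zmax 0.0995
  aluminium_disc 588 [452.6 -60.3] [80.  12.1] line [ 9.3000e-01  3.6700e-01  4.4963e+02 -5.7714e+01] yaw 21.5 zmax 0.0853
  aluminium_disc 799 [583.9 -70.8] [83.  12.3] line [  0.758   0.652 581.552 -68.249] yaw 40.7 zmax 0.0994
  lead_disc 703 [ 619.6 -112.6] [81.6 13.3] line [   0.756    0.654  616.817 -110.365] yaw 40.9 zmax 0.0996
450 100 [0.6201, -0.476, 0.7235]
300 30 [0.6865, -0.3117, 0.7443]
350 100 [0.6109, -0.3652, 0.7448]
340 130 [0.766, -0.3845, 0.055]
150 120 [0.8519, 0.2496, -0.1717]
180 300 [0.1511, 0.3437, -0.8243]
60 300 [0.2644, 0.455, -0.093]
420 300 [0.2962, -0.6147, 0.0126]
265 15 [0.6984, -0.2754, 0.7515]
400 190 [0.606, -0.5629, -0.0012]
560 350 [0.1634, -1.0071, 0.0005]
1.5
```

```bash
cat >> geo.py <<'E'
D=np.radians
def Rz(a): return np.array([[np.cos(a),-np.sin(a),0],[np.sin(a),np.cos(a),0],[0,0,1]])
def tool(lean_dir, lean, flip=1):
    """tool z down, body leaning by `lean` toward horizontal unit vector at yaw lean_dir; y horizontal, perpendicular"""
    h=np.array([np.cos(lean_dir),np.sin(lean_dir),0]); z=-np.cos(lean)*np.array([0,0,1])-np.sin(lean)*h
    y=flip*np.array([-h[1],h[0],0]); return np.stack([np.cross(y,z),y,z],1)
CY=D(-45.); XD=np.array([np.cos(CY),np.sin(CY),0]); YD=np.array([-XD[1],XD[0],0])
FACE=np.array([.5297,-.456,0])-.081*XD
PL=FACE-.055*XD+[0,0,.024]      # plate centre, drawer out
RY=D(-49.7); XR=np.array([np.cos(RY),np.sin(RY),0])   # rack x toward copper
E
python3 - <<'E'
from geo import *
f=np.load("top0.npz"); W=cloud("top",f["d"]).reshape(-1,3); W=W[np.isfinite(W[:,0])]
q=W-FACE; u=q@XD; v=q@YD
m=(abs(v)<.055)&(u>-.08)&(u<.02)&(W[:,2]>.01)&(W[:,2]<.1)
for a in np.arange(-.065,.012,.005):
    k=m&(abs(u-a)<.0025); 
    if k.any(): print(round(a,4),k.sum(),np.percentile(W[k,2],[10,50,90]).round(3), v[k].min().round(3),v[k].max().round(3))
cu=np.array([.6545,-.1575,.056]); al=np.array([.5835,-.074,.056])
print(cu-al,(cu-al)[:2]@XR[:2],PL)
def ik(n,p,R):
    j=r.inverse_kinematics(p,R); print(n,None if j is None else np.round(j,2).tolist())
for fl in(1,-1):
  for a in (0,20,30,40,45):
    ik(f"cu rack {a} {fl}",cu-.002*tool(RY,D(a),fl)[:,2],tool(RY,D(a),fl))
    ik(f"al rack {a} {fl}",al,tool(RY+np.pi,D(a),fl))
  for a in (0,45,50,55):
    ik(f"place {a} {fl}",PL+[0,0,.011],tool(CY+np.pi,D(a),fl))
  ik("hook",FACE-.0245*XD+[0,0,.035],tool(CY,0,fl))
  ik("hook out",FACE-.165*XD+[0,0,.035],tool(CY,0,fl))
E
```

```text
-0.065 66 [0.038 0.04  0.043] -0.047 0.048
-0.06 29 [0.037 0.04  0.042] -0.047 0.05
-0.055 13 [0.035 0.038 0.041] -0.047 0.05
-0.05 12 [0.036 0.037 0.039] -0.047 0.05
-0.045 12 [0.036 0.037 0.037] -0.047 0.05
-0.04 12 [0.032 0.034 0.037] -0.047 0.051
-0.035 15 [0.031 0.033 0.038] -0.047 0.051
-0.03 10 [0.033 0.035 0.035] -0.047 0.051
-0.025 15 [0.029 0.032 0.036] -0.047 0.051
-0.02 70 [0.032 0.036 0.038] -0.054 0.055
-0.015 73 [0.034 0.036 0.038] -0.054 0.055
-0.01 59 [0.012 0.015 0.018] -0.054 0.053
-0.005 73 [0.012 0.014 0.02 ] -0.054 0.053
-0.0 107 [0.013 0.073 0.078] -0.055 0.055
0.005 79 [0.077 0.079 0.082] -0.054 0.055
0.01 75 [0.077 0.079 0.082] -0.054 0.055
[ 0.071  -0.0835  0.    ] 0.10960487987483257 [ 0.43353348 -0.35983348  0.024     ]
cu rack 0 1 [-0.41, 0.82, 1.19, -0.0, 1.13, -1.11]
al rack 0 1 [-0.33, 0.66, 1.5, -0.0, 0.98, 2.11]
cu rack 20 1 [-0.46, 0.99, 0.9, 0.14, 1.58, -1.18]
al rack 20 1 [-0.24, 0.58, 1.7, -0.36, 0.61, 2.46]
cu rack 30 1 [-0.48, 1.09, 0.73, 0.2, 1.81, -1.18]
al rack 30 1 [-0.2, 0.57, 1.78, -0.74, 0.48, 2.85]
cu rack 40 1 [-0.5, 1.22, 0.54, 0.26, 
[... 421 characters left out ...]
.0, 1.13, 2.03]
al rack 0 -1 [-0.33, 0.66, 1.5, -0.0, 0.98, -1.03]
cu rack 20 -1 [-0.46, 0.99, 0.9, 0.14, 1.58, 1.96]
al rack 20 -1 [-0.24, 0.58, 1.7, -0.36, 0.61, -0.68]
cu rack 30 -1 [-0.48, 1.09, 0.73, 0.2, 1.81, 1.96]
al rack 30 -1 [-0.2, 0.57, 1.78, -0.74, 0.48, -0.29]
cu rack 40 -1 [-0.5, 1.22, 0.54, 0.26, 2.04, 1.98]
al rack 40 -1 None
cu rack 45 -1 [-0.5, 1.29, 0.43, 0.31, 2.15, 2.01]
al rack 45 -1 None
place 0 -1 [-0.9, 0.64, 1.6, -0.0, 0.9, -1.69]
place 45 -1 [-0.95, 0.55, 2.11, 2.76, 0.32, 1.81]
place 50 -1 [-0.96, 0.58, 2.15, 2.85, 0.47, 1.72]
place 55 -1 [-0.96, 0.61, 2.19, 2.89, 0.63, 1.67]
hook [-0.89, 0.7, 1.49, -0.0, 0.95, 1.46]
hook out [-0.93, 0.47, 1.93, -0.0, 0.75, 1.43]
```

```bash
cat > clr.py <<'E'
from geo import *
Ws=[]
for c in ("top","scene"):
    w=cloud(c,np.load(c+"0.npz")["d"]).reshape(-1,3); Ws.append(w[np.isfinite(w[:,0])])
W=np.vstack(Ws)
def clr(n,p,R,skip=None):
    q=(W-p)@R
    out=np.stack([abs(q[:,0])-.0375,abs(q[:,1])-.0935,q[:,2]+.056, -.25-q[:,2]],1)
    d=np.linalg.norm(np.maximum(out,0),axis=1); k=np.argsort(d)[:4000]; k=k[d[k]<.012]
    print(n,len(k),[(W[i].round(3).tolist(),round(d[i],3)) for i in k[:200:40]])
cu=np.array([.6545,-.1575,.056]); al=np.array([.5835,-.074,.056])
for a in (30,35,40,45): clr(f"cu {a}",cu+.002*-tool(RY,D(a))[:,2],tool(RY,D(a)))
for a in (20,25,30): clr(f"al {a}",al,tool(RY+np.pi,D(a)))
E
python3 clr.py; python3 - <<'E'
from geo import *
R=tool(CY,0,1); h=FACE-.038*XD
r.move_gripper(0.0)
r.movep(h+[0,0,.2],R); r.move_straight(h+[0,0,.031],velocity=.2)
print(r.get_tcp_pos(),r.get_wrist_force())
print(r.move_straight(h-.165*XD+[0,0,.031],velocity=.09,force_limit=38))
print((r.get_tcp_pos()-FACE)@XD,r.get_wrist_force(),r.get_time_s())
p=r.get_tcp_pos()+.006*XD; r.move_straight(p,velocity=.1); r.move_straight(p+[0,0,.17],velocity=.3)
r.movep([.30,-.05,.25],R)
im,d=r.read_camera("top"); np.savez("top1.npz",im=im,d=d); cv2.imwrite("pics/top1.png",cv2.resize(im[180:300,270:430,::-1],None,fx=5,fy=5,interpolation=2))
print(r.get_time_s())
E
```

```text
cu 30 0 []
cu 35 0 []
cu 40 0 []
cu 45 0 []
al 20 0 []
al 25 0 []
al 30 0 []
[ 0.44587309 -0.37251784  0.03216741] [ 0.67078765 -0.30522347  0.38191626]
True
-0.16995155607122328 [ 5.3990197  -3.49053542 -1.74840919] 6.4833
8.4667
```

View pics/top1.png

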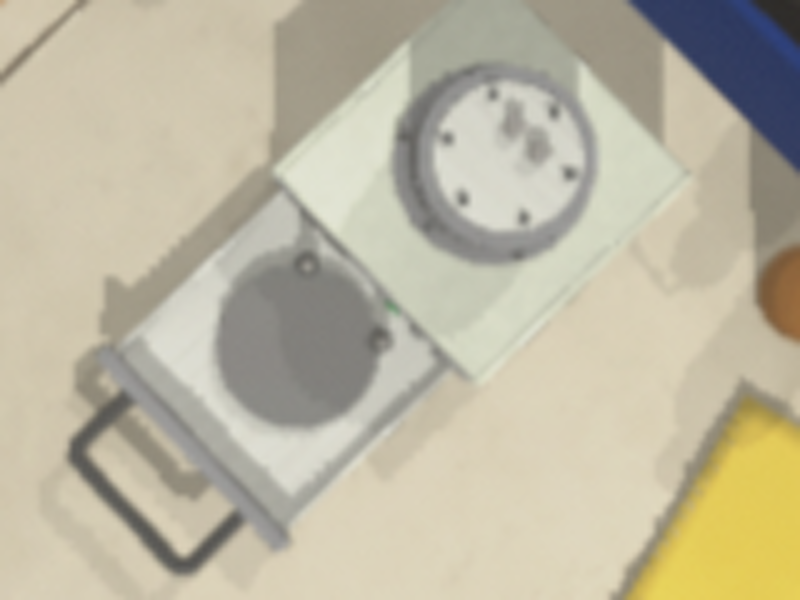

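```bash
python3 - <<'E'
from geo import *
f=np.load("top1.npz"); im,d=f["im"],f["d"]; k=r.camera_info("top")
def at(u,v,z):
    ray=k["R"].T@np.array([(u-k["cx"])/k["fx"],(v-k["cy"])/k["fy"],1]); o=-k["R"].T@k["t"]
    return o+ray*(z-o[2])/ray[2]
g=cv2.cvtColor(im,cv2.COLOR_RGB2GRAY); m=((g>85)&(g<140)).astype(np.uint8)
W=cloud("top",d); q=W-PL; u_=q@XD; v_=q@YD
m&=((np.hypot(u_,v_)<.056)&(abs(W[...,2]-.024)<.012)).astype(np.uint8)
m=cv2.morphologyEx(m,cv2.MORPH_OPEN,np.ones((3,3),np.uint8))
c=max(cv2.findContours(m,cv2.RETR_EXTERNAL,cv2.CHAIN_APPROX_NONE)[0],key=len)
e=cv2.fitEllipse(cv2.convexHull(c)); p=at(*e[0],.024); print("ellipse",e,p,(p-FACE)@XD,(p-FACE)@YD,"diam",np.array(e[1])*(1.05)/398)
for cu,cv in((307,263),(379,340)):
    p=at(270+(cu+.5)/5-.5,180+(cv+.5)/5-.5,.049); print("pin top",p,(p-FACE)@XD,(p-FACE)@YD)
# counter yaw/ drawer edges
for nm,zz in(("top",.08),):
    mm=(abs(W[...,2]-zz)<.004)&(abs((W-FACE)@YD)<.1)&((W-FACE)@XD>-.01)&((W-FACE)@XD<.18)
    print(cv2.minAreaRect((W[mm][:,:2]*1000).astype(np.float32)))
mm=((W-FACE)@XD<-.165)&((W-FACE)@XD>-.21)&(abs((W-FACE)@YD)<.06)&(W[...,2]>.028)
a=W[mm]; L=cv2.fitLine((a[:,:2]*1000).astype(np.float32),cv2.DIST_HUBER,0,.01,.01).ravel(); print("bar",len(a),L,np.degrees(np.arctan2(L[1],L[0])),((L[2:]/1000-FACE[:2])@XD[:2]),((L[2:]/1000-FACE[:2])@YD[:2]))
E
```

```text
ellipse ((329.3424072265625, 247.9904327392578), (31.206939697265625, 31.325172424316406), 51.05133819580078) [ 0.43678024 -0.3596384   0.024     ] -0.05284212785518115 0.0024337483155357537 diam [0.08232987 0.08264179]
pin top [ 0.48057126 -0.3631345   0.049     ] -0.019405089373584268 0.030926561285885053
pin top [ 0.43923194 -0.40304169  0.049     ] -0.020417759444737695 -0.026523395139328165
((529.6307373046875, -455.84918212890625), (159.76220703125, 164.01373291015625), 44.51288986206055)
bar 161 [   0.71148074    0.7027056   345.51968    -268.67575   ] 44.64448 -0.1816933962769817 0.0022231063651301478
```

```bash
python3 - <<'E'
import re
s=open("geo.py").read()
s=s.replace("CY=D(-45.)","CY=D(-45.5)").replace("PL=FACE-.055*XD+[0,0,.024]","PL=FACE-.0545*XD+.0022*YD+[0,0,.024]").replace("FACE=np.array([.5297,-.456,0])-.081*XD","FACE=np.array([.47242,-.39872,0])")
open("geo.py","w").write(s)
E
python3 - <<'E'
from geo import *
from scipy.optimize import minimize
S=np.array([-XR[1],XR[0],0])
im={}
for c in("top","scene"):
    a,d=r.read_camera(c); im[c]=a
t=np.linspace(0,2*np.pi,181)
def sil(c,p,w,yaw,zmin):
    k=r.camera_info(c); n=Rz(yaw)[:,0]; s=Rz(yaw)[:,1]; M=np.zeros((400*4,640*4),np.uint8)
    pts=np.vstack([p+.042*(np.cos(t)[:,None]*s+np.sin(t)[:,None]*[0,0,1])+e*.005*n for e in(-1,1)])
    pts=pts[pts[:,2]>zmin]; X=pts@k["R"].T+k["t"]
    uv=np.stack([X[:,0]/X[:,2]*k["fx"]+k["cx"],X[:,1]/X[:,2]*k["fy"]+k["cy"]],1)
    cv2.fillConvexPoly(M,cv2.convexHull(((uv+.5)*4).astype(np.int32)),255)
    return cv2.resize(M,(640,400),interpolation=cv2.INTER_AREA)/255.
for n,p0 in(("copper_disc",[.6557,-.157,.056]),("lead_disc",[.6198,-.1155,.056]),("aluminium_disc",[.5845,-.0737,.056])):
    p0=np.array(p0)
    ms={}
    for c in im:
        L=[o for o in r.cut_out(c,n)]
        ref=sil(c,p0,0,RY,.05)
        best=max(L,key=lambda o:(o["mask"]*ref).sum(),default=None)
        if best is not None and (best["mask"]*ref).sum()>20: ms[c]=best["mask"].astype(float)
    def cost(x,cs):
        p=p0+x[0]/1e3*XR+x[1]/1e3*S; v=0
        for c in cs:
            s=sil(c,p,0,RY,.05); v+=1-np.minimum(s,ms[c]).sum()/np.maximum(s,ms[c]).sum()
        return v
    for cs in [[c] for c in ms]+[list(ms)]:
        o=min((minimize(cost,x0,args=(cs,),method="Nelder-Mead",options=dict(initial_simplex=np.array(x0)+[[0,0],[4,0],[0,4]])) for x0 in([-2,-2],[1,1])),key=lambda o:o.fun)
        print(n,cs,o.x.round(1),round(o.fun,3),(p0+o.x[0]/1e3*XR+o.x[1]/1e3*S).round(4))
print(r.get_time_s())
E
```

```text
copper_disc ['scene'] [-3.4  2.7] 0.136 [ 0.6556 -0.1527  0.056 ]
copper_disc ['scene'] [-3.4  2.7] 0.136 [ 0.6556 -0.1527  0.056 ]
lead_disc ['top'] [3.1 2.1] 0.299 [ 0.6234 -0.1165  0.056 ]
lead_disc ['scene'] [-4.5  1.1] 0.106 [ 0.6177 -0.1114  0.056 ]
lead_disc ['top', 'scene'] [2.  3.4] 0.568 [ 0.6237 -0.1148  0.056 ]
aluminium_disc ['top'] [2.8 1.8] 0.146 [ 0.5877 -0.0747  0.056 ]
aluminium_disc ['scene'] [-3.5  2.2] 0.085 [ 0.5839 -0.0696  0.056 ]
aluminium_disc ['top', 'scene'] [2.3 2.2] 0.412 [ 0.5877 -0.074   0.056 ]
8.8667
```

```bash
cat >> geo.py <<'E'
CU=np.array([.6574,-.1556,.056]); AL=np.array([.5862,-.0723,.056]); S=np.array([-XR[1],XR[0],0])
E
python3 - <<'E'
from geo import *
R=tool(RY,D(45),-1); z=R[:,2]
r.move_gripper(.088)
r.movep(CU-.09*z+[0,0,.09],R); r.move_straight(CU-.09*z,velocity=.25)
f0=r.get_wrist_force()
hit=r.move_straight(CU-.002*z,velocity=.08,force_limit=8)
q=r.get_tcp_pos()-CU
print(hit,q@z,q@S,(r.get_wrist_force()-f0)@np.stack([XR,S,[0,0,1]],1),r.get_time_s())
if not hit:
    r.move_gripper(.07); print(r.get_width(),r.get_finger_force(),(r.get_wrist_force()-f0)@np.stack([XR,S,[0,0,1]],1))
for c in("top","scene"):
    im,d=r.read_camera(c); cv2.imwrite(f"pics/g_{c}.png",cv2.resize((im[110:260,200:400] if c=="top" else im[180:330,130:330])[:,:,::-1],None,fx=4,fy=4,interpolation=2))
E
```

```text
Traceback (most recent call last):
plant.IKError: the arm cannot take that pose within its joint ranges
```

```bash
python3 - <<'E'
from geo import *
for a in (45,40,35,30):
    R=tool(RY,D(a),-1); z=R[:,2]
    for n,o in(("grip",-.002*z),("up50",np.array([0,0,.05])),("up70",np.array([0,0,.07])),("up100",np.array([0,0,.1])),("back60",-.06*z),("back60up30",-.06*z+[0,0,.03])):
        j=r.inverse_kinematics(CU+o,R); print(a,n,None if j is None else np.round(j,2).tolist())
E
```

```text
45 grip [-0.5, 1.3, 0.41, 0.31, 2.16, 2.02]
45 up50 [-0.5, 1.25, 0.39, 0.33, 2.23, 2.04]
45 up70 [-0.5, 1.23, 0.37, 0.34, 2.26, 2.06]
45 up100 [-0.5, 1.22, 0.33, 0.35, 2.32, 2.08]
45 back60 None
45 back60up30 None
40 grip [-0.49, 1.23, 0.52, 0.27, 2.04, 1.99]
40 up50 [-0.49, 1.18, 0.5, 0.28, 2.11, 2.01]
40 up70 [-0.49, 1.16, 0.48, 0.29, 2.15, 2.02]
40 up100 [-0.49, 1.14, 0.44, 0.3, 2.2, 2.04]
40 back60 None
40 back60up30 None
35 grip [-0.48, 1.16, 0.62, 0.23, 1.93, 1.97]
35 up50 [-0.48, 1.11, 0.6, 0.24, 2.0, 1.99]
35 up70 [-0.48, 1.1, 0.58, 0.24, 2.03, 2.0]
35 up100 [-0.48, 1.08, 0.54, 0.25, 2.09, 2.02]
35 back60 [-0.5, 1.24, 0.34, 0.25, 2.13, 2.01]
35 back60up30 [-0.5, 1.23, 0.29, 0.26, 2.19, 2.03]
30 grip [-0.48, 1.1, 0.72, 0.2, 1.81, 1.96]
30 up50 [-0.47, 1.05, 0.69, 0.2, 1.89, 1.98]
30 up70 [-0.47, 1.04, 0.67, 0.21, 1.92, 1.99]
30 up100 [-0.47, 1.02, 0.63, 0.21, 1.98, 2.0]
30 back60 [-0.49, 1.14, 0.5, 0.2, 1.98, 1.98]
30 back60up30 [-0.49, 1.12, 0.46, 0.21, 2.04, 2.0]
```

```bash
cat > grip.py <<'E'
from geo import *
def grip(c,R,name):
    z=R[:,2]; B=np.stack([XR,S,[0,0,1]],1)
    r.movep(c+[0,0,.1],R)
    f0=r.get_wrist_force()
    hit=r.move_straight(c-.002*z,velocity=.09,force_limit=8)
    q=r.get_tcp_pos()-c
    print(hit,"along z",q@z,"s",q@S,(r.get_wrist_force()-f0)@B,r.get_time_s())
    if not hit:
        r.move_gripper(.07); print(r.get_width(),r.get_finger_force(),(r.get_wrist_force()-f0)@B)
    im,d=r.read_camera("scene"); cv2.imwrite(f"pics/{name}.png",cv2.resize(im[180:330,130:330,::-1],None,fx=4,fy=4,interpolation=2))
E
python3 - <<'E'
from grip import *
grip(CU,tool(RY,D(42),-1),"g1")
E
```

```text
False along z -0.0027076927285057434 s 0.00010579781040034423 [-0.12374228 -1.46818161  0.09934577] 14.2917
0.08366334810077049 30.00033348798752 [-0.64815429 -1.74638284  3.25809059]
```

View pics/g1.png

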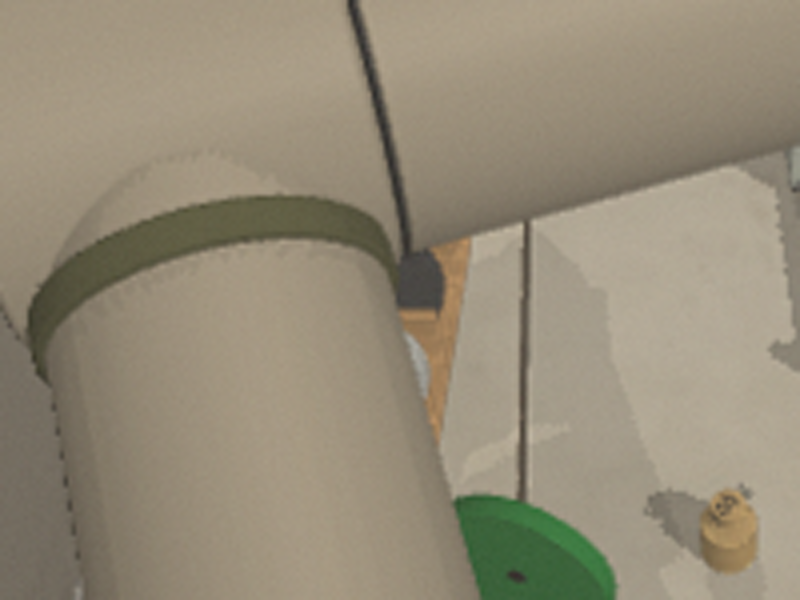

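```bash
python3 - <<'E'
from grip import *
z=r.get_tool_rot()[:,2]
r.move_straight(CU+[0,0,.1],velocity=.15); print(r.get_width(),r.get_wrist_force())
r.movep(PL-.03*XD+[0,0,.22],tool(CY+np.pi,0,1)); print(r.get_time_s())
R=tool(CY+np.pi,D(48),1)
r.movep(PL-.012*XD+[0,0,.12],R); print(r.get_time_s(),r.get_width(),r.get_joints())
im,d=r.read_camera("top"); cv2.imwrite("pics/p1.png",cv2.resize(im[150:300,240:440,::-1],None,fx=4,fy=4,interpolation=2)); np.savez("p1.npz",im=im,d=d)
im,d=r.read_camera("scene"); cv2.imwrite("pics/p1s.png",im[:,:,::-1])
E
```

```text
0.08346702789359482 [ 0.73538041 -0.30037775 -5.64857718]
16.6
18.5333 0.08298543326786989 [-0.9491294   0.27154773  2.12860052  2.23580356  0.14690794 -0.77457137]
```

View pics/p1s.png

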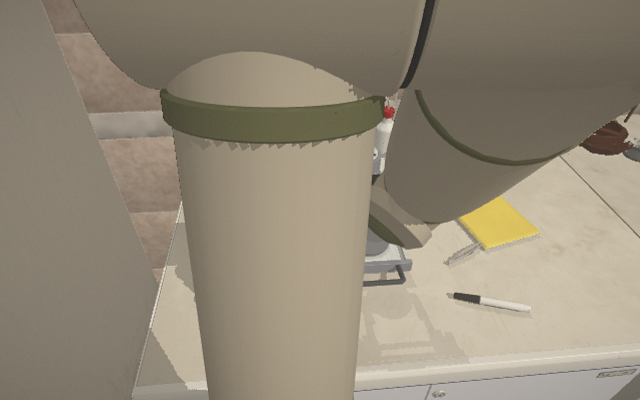

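View pics/p1.png

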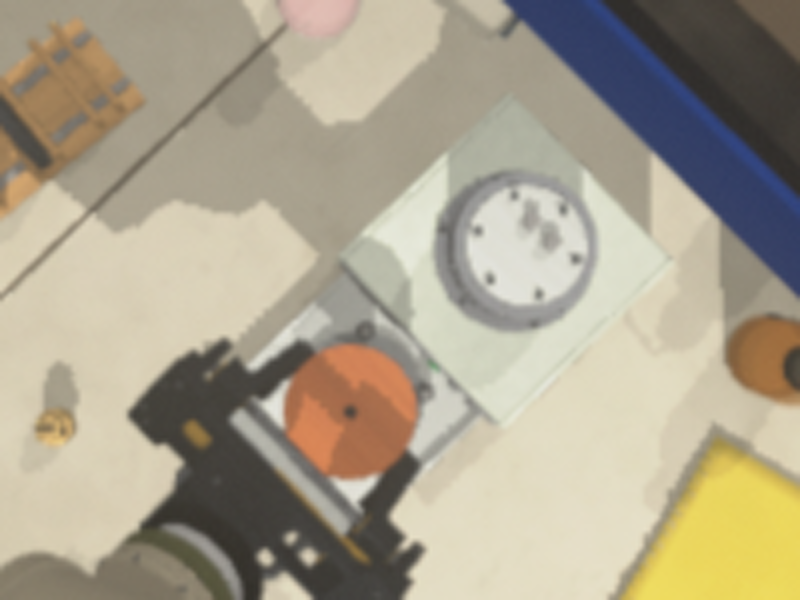

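```bash
cat >> geo.py <<'E'
def disc_pose(im,d,near,zr,col):
    W=cloud("top",d); h=im.astype(int)
    cm=(h[...,0]-h[...,2]>50) if col=="cu" else (abs(h[...,0]-h[...,2])<35)&(h[...,0]>95)
    m=cm&(np.linalg.norm(W[...,:2]-near[:2],axis=-1)<.06)&(W[...,2]>zr[0])&(W[...,2]<zr[1])
    p=W[m]; A=np.c_[p[:,:2]-p[:,:2].mean(0),np.ones(len(p))]; s=np.linalg.lstsq(A,p[:,2],rcond=None)[0]
    n=np.array([-s[0],-s[1],1]); n/=np.linalg.norm(n)
    c=max(cv2.findContours(m.astype(np.uint8),cv2.RETR_EXTERNAL,cv2.CHAIN_APPROX_NONE)[0],key=len)
    e=cv2.fitEllipse(cv2.convexHull(c)); k=r.camera_info("top"); ray=k["R"].T@np.array([(e[0][0]-k["cx"])/k["fx"],(e[0][1]-k["cy"])/k["fy"],1]); o=-k["R"].T@k["t"]
    C=o+ray*(s[2]-o[2])/ray[2]
    print("disc",len(p),"top centre",C.round(4),"rel plate",((C-PL)@np.stack([XD,YD,[0,0,1]],1)).round(4),"tilt deg",np.degrees(np.arccos(n[2])).round(1),"uphill",np.degrees([-n@XD,-n@YD]).round(1)," ell px",np.round(e[1],1))
    return C,n
E
python3 - <<'E'
from geo import *
f=np.load("p1.npz"); C,n=disc_pose(f["im"],f["d"],PL-.012*XD,(.08,.25),"cu")
p=r.get_tcp_pos(); print((p-PL)@np.stack([XD,YD,[0,0,1]],1), r.get_tool_rot()[:,2]@np.stack([XD,YD,[0,0,1]],1))
R=tool(CY+np.pi,D(48),1)
for dz in (.12,.06,.02,.01): 
    j=r.inverse_kinematics(PL-.004*XD+[0,0,dz],R); print(dz,None if j is None else np.round(j,2))
E
```

```text
disc 875 top centre [ 0.4293 -0.3521  0.1485] rel plate [-0.0089 -0.0003  0.1245] tilt deg 4.3 uphill [-4.2  0.8]  ell px [33.2 33.4]
[-1.16631524e-02  6.74394892e-05  1.20238694e-01] [ 7.43582200e-01  2.16535790e-04 -6.68644499e-01]
0.12 [-0.95  0.29  2.11  2.21  0.14 -0.75]
0.06 [-0.95  0.43  2.14  2.73  0.28 -1.27]
0.02 [-0.95  0.54  2.15  2.84  0.39 -1.39]
0.01 [-0.95  0.56  2.15  2.86  0.42 -1.41]
```

```bash
python3 - <<'E'
from geo import *
B=np.stack([XD,YD,[0,0,1]],1)
def T(x,z): return PL+x*XD+[0,0,z]
P=lambda:((r.get_tcp_pos()-PL)@B).round(4)
r.move_straight(T(-.0075,.02),velocity=.09)
f0=r.get_wrist_force()
print("down",r.move_straight(T(-.0075,.0125),velocity=.02,force_limit=4),P(),(r.get_wrist_force()-f0)@B)
f0=r.get_wrist_force()
p=r.get_tcp_pos()
print("pins",r.move_straight(p+.012*XD,velocity=.02,force_limit=4),P(),(r.get_wrist_force()-f0)@B)
f0=r.get_wrist_force(); p=r.get_tcp_pos()
print("down2",r.move_straight(p-[0,0,.004],velocity=.015,force_limit=4),P(),(r.get_wrist_force()-f0)@B,r.get_width())
r.move_gripper(.088); print((r.get_wrist_force()-f0)@B)
z=r.get_tool_rot()[:,2]
r.move_straight(r.get_tcp_pos()-.05*z+[0,0,.02],velocity=.12)
r.movep(T(-.08,.15),tool(CY+np.pi,0,1))
r.move_gripper(0)
im,d=r.read_camera("top"); disc_pose(im,d,PL,(.02,.05),"cu"); np.savez("p2.npz",im=im,d=d); cv2.imwrite("pics/p2.png",cv2.resize(im[190:300,270:400,::-1],None,fx=5,fy=5,interpolation=2))
print(r.get_time_s())
E
```

```text
down False [-0.0075 -0.      0.0124] [0.85764617 1.6224456  0.33888638]
pins True [-0.0032  0.      0.0118] [ 1.58436064 -0.42112042  4.72803293]
down2 True [-0.0028  0.      0.0111] [-9.01389314 -1.38799924 11.26468896] 0.08334083325477139
[-3.01460831  4.22437542  5.46542841]
disc 726 top centre [ 0.4346 -0.358   0.0329] rel plate [-0.001  -0.0006  0.0089] tilt deg 1.4 uphill [1.3 0.5]  ell px [30.  30.3]
25.6667
```

View pics/p2.png

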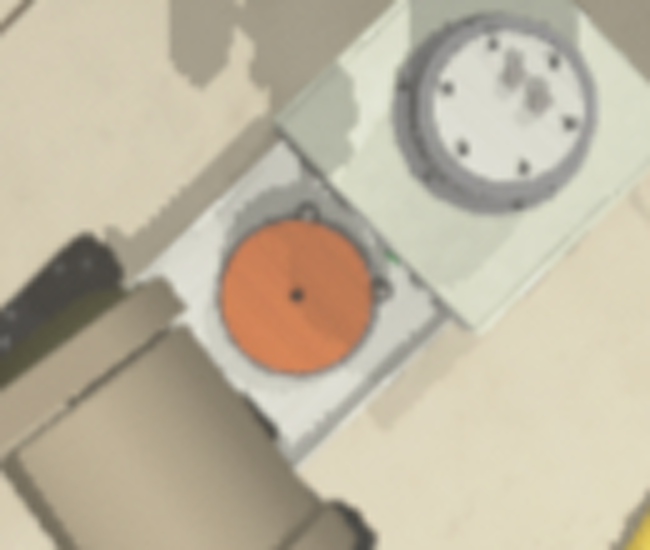

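```bash
python3 - <<'E'
from grip import *
R=tool(RY+np.pi,D(30),-1)
r.move_gripper(.088)
grip(AL,R,"g2")
if .08<r.get_width()<.086:
    r.move_straight(AL+[0,0,.1],velocity=.18)
    print(r.get_width(),r.get_wrist_force(),r.get_time_s())
E
```

```text
False along z -0.0023213274028168174 s 0.00017805700204441506 [0.09572864 0.4473348  0.11586864] 29.9667
0.08304487972674961 30.000522136688232 [-0.93611965 -0.81436556  3.28726666]
0.08329543638686907 [-0.1728184  -0.16605414 -1.53638288] 30.9583
```

```bash
python3 - <<'E'
from grip import *
B=np.stack([XD,YD,[0,0,1]],1)
r.movep(PL-.03*XD+[0,0,.22],tool(CY+np.pi,0,1))
R=tool(CY+np.pi,D(54),1)
r.movep(PL-.012*XD+[0,0,.10],R); print(r.get_time_s(),r.get_width())
im,d=r.read_camera("top"); np.savez("p3.npz",im=im,d=d); disc_pose(im,d,PL-.012*XD,(.09,.16),"al")
print((r.get_tcp_pos()-PL)@B)
cv2.imwrite("pics/p3.png",cv2.resize(im[150:300,240:440,::-1],None,fx=4,fy=4,interpolation=2))
E
```

```text
35.05 0.08306789757835077
disc 900 top centre [ 0.4305 -0.3495  0.1281] rel plate [-0.01    0.0024  0.1041] tilt deg 7.3 uphill [-7.2 -0.2]  ell px [30.9 44.3]
[-1.17380405e-02  4.47409797e-05  1.00246615e-01]
```

View pics/p3.png

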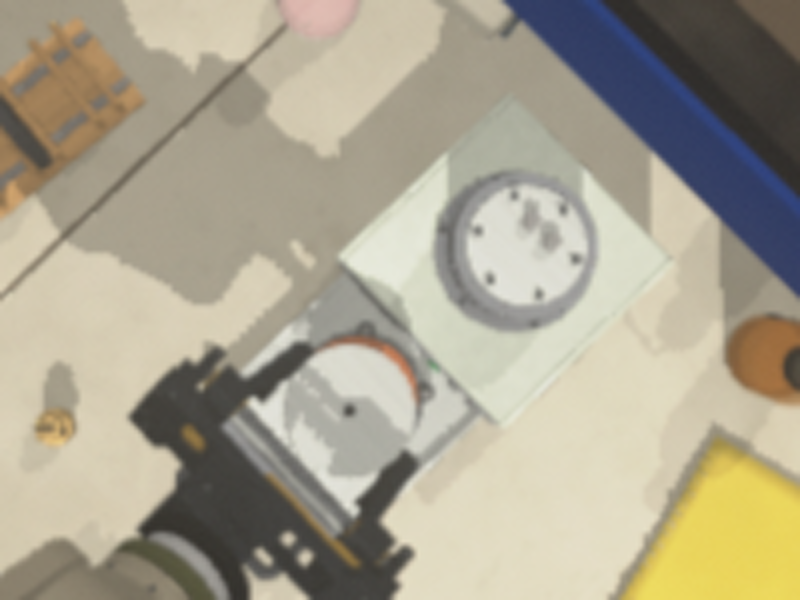

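```bash
python3 - <<'E'
from geo import *
B=np.stack([XD,YD,[0,0,1]],1)
def T(x,z): return PL+x*XD+[0,0,z]
P=lambda:((r.get_tcp_pos()-PL)@B).round(4)
r.move_straight(T(-.0075,.031),velocity=.1)
f0=r.get_wrist_force()
print("down",r.move_straight(T(-.0075,.0225),velocity=.025,force_limit=3),P(),(r.get_wrist_force()-f0)@B)
f0=r.get_wrist_force(); p=r.get_tcp_pos()
print("pins",r.move_straight(p+.010*XD,velocity=.025,force_limit=3),P(),(r.get_wrist_force()-f0)@B)
f0=r.get_wrist_force(); p=r.get_tcp_pos()
print("down2",r.move_straight(p-[0,0,.003],velocity=.02,force_limit=3),P(),(r.get_wrist_force()-f0)@B,r.get_width())
r.move_gripper(.088)
z=r.get_tool_rot()[:,2]
r.move_straight(r.get_tcp_pos()-.05*z+[0,0,.02],velocity=.12)
r.movep(T(-.09,.13),tool(CY+np.pi,0,1))
r.move_gripper(0)
im,d=r.read_camera("top"); disc_pose(im,d,PL,(.03,.06),"al"); cv2.imwrite("pics/p4.png",cv2.resize(im[190:300,270:400,::-1],None,fx=5,fy=5,interpolation=2))
print(r.get_time_s())
E
```

```text
down False [-0.0075 -0.      0.0224] [-0.39416591 -0.9210884  -0.92033021]
pins True [-0.003  -0.      0.0218] [-0.4245241  -0.44800578  0.74341723]
down2 True [-0.0028 -0.      0.0192] [-0.20304049  0.31450387  3.65668227] 0.08321746758560852
disc 744 top centre [ 0.4381 -0.3613  0.0434] rel plate [ 0.0037 -0.0004  0.0194] tilt deg 0.3 uphill [0.3 0.1]  ell px [31.2 33.1]
41.675
```

View pics/p4.png

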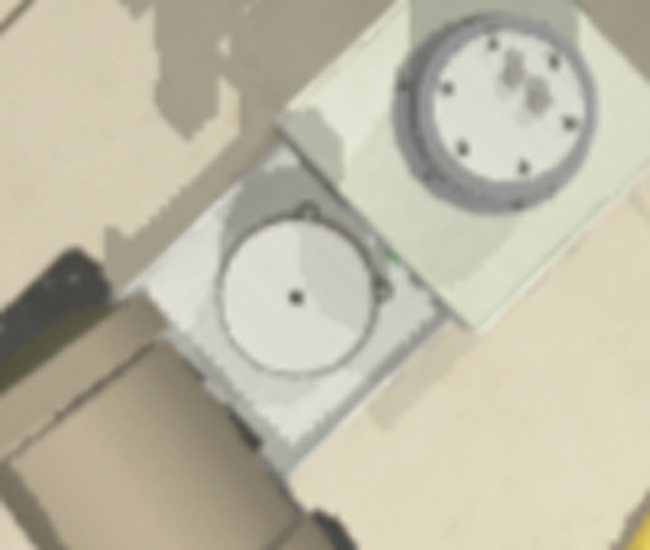

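```bash
python3 - <<'E'
from geo import *
B=np.stack([XD,YD,[0,0,1]],1)
def T(x,z): return PL+x*XD+[0,0,z]
P=lambda:((r.get_tcp_pos()-PL)@B).round(4)
R=tool(CY+np.pi,0,1)
r.movep(T(-.061,.06),R); print("dn",r.move_straight(T(-.061,.0115),velocity=.1,force_limit=6),P())
f0=r.get_wrist_force()
print("push",r.move_straight(T(-.046,.0115),velocity=.02,force_limit=7),P(),(r.get_wrist_force()-f0)@B)
r.move_straight(T(-.061,.0115),velocity=.1)
f0=r.get_wrist_force()
print("push",r.move_straight(T(-.046,.0115),velocity=.02,force_limit=9),P(),(r.get_wrist_force()-f0)@B)
r.move_straight(T(-.06,.0115),velocity=.1); r.move_straight(T(-.06,.07),velocity=.2)
r.movep(T(-.165,.06),R)
im,d=r.read_camera("top"); disc_pose(im,d,PL,(.03,.06),"al"); np.savez("p5.npz",im=im,d=d); cv2.imwrite("pics/p5.png",cv2.resize(im[190:300,270:400,::-1],None,fx=5,fy=5,interpolation=2))
print(r.get_time_s())
E
```

```text
dn False [-0.0605 -0.      0.0125]
push True [-0.0526  0.      0.0112] [ 1.27313563 -1.23802594  0.19625095]
push True [-0.0523  0.      0.011 ] [-1.53703999  0.7676451   0.89250868]
disc 740 top centre [ 0.4379 -0.3612  0.0434] rel plate [ 0.0036 -0.0005  0.0194] tilt deg 0.2 uphill [-0.2 -0. ]  ell px [31.1 32.2]
45.2417
```

View pics/p5.png

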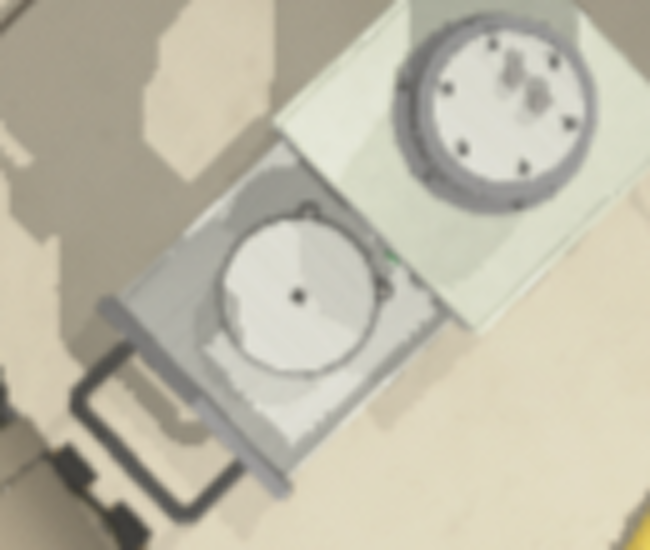

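```bash
python3 - <<'E'
from geo import *
B=np.stack([XD,YD,[0,0,1]],1)
def T(x,z): return PL+x*XD+[0,0,z]
P=lambda:((r.get_tcp_pos()-PL)@B).round(4)
r.move_straight(T(-.165,.009),velocity=.15)
print("touch",r.move_straight(T(-.138,.009),velocity=.03,force_limit=7),P())
print("main",r.move_straight(T(-.022,.009),velocity=.06,force_limit=50),P(),r.get_wrist_force()@B)
print("end",r.move_straight(T(.006,.009),velocity=.02,force_limit=40),P(),r.get_wrist_force()@B,r.get_time_s())
E
```

```text
touch True [-0.1452  0.      0.0088]
main False [-0.0244 -0.      0.0085] [-12.8664742   -2.49380212   8.06956811]
end True [-0.0113  0.0001  0.008 ] [-3.52509552  0.7322622   3.79241892] 49.5167
```

```bash
python3 - <<'E'
from geo import *
p=r.get_tcp_pos()
r.move_straight(p-.03*XD,velocity=.1); r.move_straight(p-.03*XD+[0,0,.15],velocity=.25)
r.movep([.30,-.05,.25],tool(CY+np.pi,0,1))
im,d=r.read_camera("top"); im2,_=r.read_camera("scene")
W=cloud("top",d); q=W-FACE; u=q@XD; v=q@YD
m=(abs(v-.002)<.03)&(u>-.09)&(u<-.03)&(W[...,2]>.028)&(W[...,2]<.05); print("bar u",np.median(u[m]),m.sum(),r.get_time_s())
a=cv2.resize(im[190:300,290:420,::-1],None,fx=3.4,fy=3.4,interpolation=2); b=cv2.resize(im2[170:290,290:410,::-1],(374,374),interpolation=2)
o=np.zeros((374,a.shape[1]+374-20,3),np.uint8)[:, :800]; o[:, :a.shape[1]]=a[:374]; o[:,a.shape[1]:]=b[:,:o.shape[1]-a.shape[1]]; cv2.imwrite("pics/end.png",o)
E
```

```text
bar u -0.04898341996501133 80 51.9917
```

View pics/end.png

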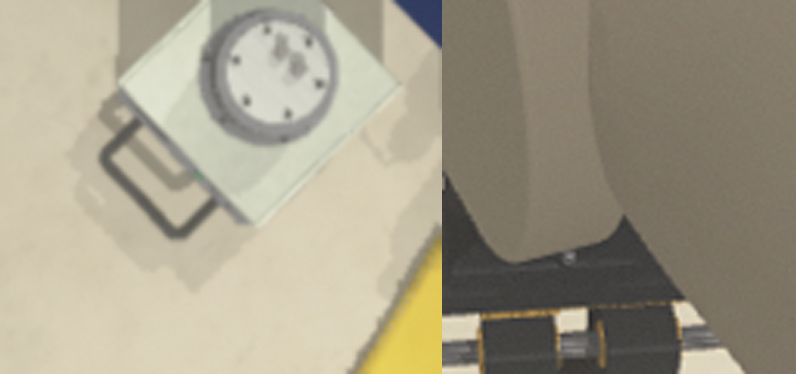

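The end picture shows the bar 49 mm in front of the counter's face. It should be about 50 with the drawer home, and was 182–185 when out, so the drawer is home. The robot is clear of everything.

```bash
python3 -c "
from plant import r
print(r.job_done())"
```

```text
the job is handed in; nothing more can be done
None
```

I handed the job in at about 52 s of the 72 s allowed: the copper disc is on the plate with the aluminium disc on top, both were pushed against the pins, and the drawer is home. The hand-in returned no verdict, and the discs could not be seen once the drawer was shut.

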